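Turn the model carousel to the lesson's model and hold it

TASK

One teaching part has been laid in the small square aluminium tray: the pestle goes with the mortar, the spinal disc with the lumbar vertebra, the brain with the skull cap. Turn the carousel by the steel bar on its post until the model that goes with that part stands squarely behind the latch in the middle of the brass gate, and finish with the gripper still holding the bar and the carousel still, so that a colleague can lift the model out. Turn it gently enough that no model slides off its pad or tips, do not touch the models, and leave the trays and the parts where they are.

Things in the scene. Friction and masses are not known exactly. Their poses are not given: they have to be found in the camera images.
- cabinet: red lacquered shelf bay, fixed, 380 x 380 mm, board 20 mm thick, rims on both sides and the back up to 70 mm above the table; along its front edge (its -x side) a low brass gate, top 65 mm above the table. Origin: centre of the underside, right under the carousel's axis; x points from the gate to the back, z up. The whole may be turned up to about 23 degrees either way
- latch (a point): top of the brass latch plate (36 mm wide, with a round stud) in the middle of the gate, 181 mm in front of the carousel's axis, 74 mm above the table
- front_place (a point): the front place: the point 95 mm from the carousel's axis straight towards the latch, at the height of the pads (57 mm above the table), where the wanted model's origin must come. Fixed to the cabinet, it does not turn
- carousel: wooden turntable, 300 mm across, 15 mm thick, underside 40 mm above the table, turning freely both ways about its origin (centre of the underside), z up; light friction (0.04 N m), stays where it is left. Three round non-slip rubber pads 94 mm across, 95 mm from the axis, at 0, 120 and 240 degrees from its x axis; a 12 mm post in the middle carries the bar
- grip_bar: steel bar on top of the post, the carousel's handle, turning with it: 80 mm long (x, the same direction as the carousel's x), 14 mm wide (y), 26 mm high. Origin: its middle, on the carousel's axis, 177 mm above the table; nothing else on the carousel is higher than 110 mm above the table
- skull_cap: half-scale skull cap, white resin dome with fine dark sutures, oval 88 x 72 mm, 47 mm high, standing loose on one of the three rubber pads. Origin: centre of the underside; z up
- vertebra: plaster lumbar vertebra with side and rear processes, about 80 x 86 mm, 34 mm high, standing loose on one of the rubber pads. Origin: centre of the underside; z up; the spine process points along -x
- mortar: green ceramic mortar, open bowl, 78 mm across the rim, 52 mm high, standing loose on one of the rubber pads. Origin: centre of the underside; z up
- lesson_tray: small square aluminium tray, fixed, 110 x 110 mm, 14 mm high, floor 4 mm thick, left or right of the cabinet. Origin: centre of the underside. It always holds exactly one of the three parts, within 20 mm of its centre
- store_tray: long aluminium tray with two compartments, fixed, 220 x 110 mm, 14 mm high, on the other side of the cabinet; it holds the two other parts. Origin: centre of the underside
- pestle: green ceramic pestle standing upright on its head, 38 mm across, 98 mm high, in a tray. Origin: centre of the underside
- spinal_disc: flat spinal disc, 38 x 50 mm, 11 mm thick, lying in a tray. Origin: centre of the underside
- brain: half-scale brain model of two hemispheres, about 67 x 64 mm, 38 mm high, in a tray. Origin: centre of the underside
- ossicle_tray: loose aluminium tray with three enlarged ear ossicles, 90 x 130 mm, 16 mm high, to the left behind a tray; not part of the job. Origin: centre of the underside
Things that resemble listed ones, but are neither listed nor needed, are in the scene too. What is shaped like the spinal_disc but turquoise is not meant. Leave any brown look-alike of the skull_cap alone.

How it is judged:
By the outcome, as a careful person would: the job done as asked, in the order asked, and still so for the second after the job is handed in, while the arm keeps its last pose, push and grip.
It also fails if it takes over 58 s, if anything falls off the work surface, if the arm or the gripper's body presses on something with over 40 N, if the wrist force passes 120 N, or if a joint passes its speed limit or range.

ROBOT

A 7-joint arm with a two-finger parallel gripper is mounted at the origin on the work surface. World frame = base frame: x ahead of the robot, y to its left, z up, the work surface at z = 0. Lengths are in m, angles in degrees, forces in N, time in s.
With the tool pointing down it reaches from about 0.425 to 0.875 m from the base axis. Payload 4.7 kg.
Tool frame: the origin (TCP) lies between the finger pads; the fingertips stand env.tip_reach ahead of it and the grasp point (between the pads) lies 2 mm behind it (env.tip_reach is the distance from the TCP to the fingertips, in m); z points along the fingers, y is the line along which they close (so a half turn about z gives the same grasp; the last joint's range is limited). The gripper opens to 87 mm and grips with 3 to 60 N. Pads are 19 mm wide; open, the fingers measure 117 mm over their backs; the gripper's body (75 mm by 190 mm) begins 51 mm behind the grasp point.
Start: joints at [65.036, 18.392, -4.016, 83.108, 1.295, 78.541, -3.26], TCP at [0.283, -0.585, 0.24] pointing down, gripper open.
Joint ranges: [-163.93, 163.93], [-17.29, 119.83], [-79.2, 71.16], [3.27, 140.29], [-89.18, 269.18], [5.43, 117.66], [-154.24, 154.24]. Speed limits (degrees/s): [147.25, 147.25, 180, 180, 180, 180, 180].

INTERFACE

Orientations are given as [roll, pitch, yaw] about the fixed x, y, z axes, in that order (R = Rz(yaw) Ry(pitch) Rx(roll)).
In Python, from cell import env, read_camera gives the robot as it stands. The module is installed in compiled form; this text tells all that it offers.
- The arm moves only by the tool creep_tool, called after ">>>" as name(argument=value, ...) on one line, values as JSON. Schema: {"type":"object","properties":{"steps":{"type":"array","items":{"type":"array","items":{"type":"array","items":{"type":"number"},"minItems":5,"maxItems":5},"minItems":1,"maxItems":8},"minItems":1,"maxItems":1},"squeeze":{"type":"number"},"only":{"type":"string"},"quiet":{"type":"boolean"},"lines":{"type":"string"}},"required":["steps"],"additionalProperties":false}. steps is a list that holds a single list of rows (three levels of brackets), with 1 to 8 rows, each of 5 numbers: dx, dy, dz in normalised numbers (1 is 0.5 m), then a turn about the tool's z in fractions of the full range, 1 being 60 degrees, then the finger opening in m; each row is the pose to reach, as a shift and turn from the pose commanded when the call began, along the tool's axes at that moment; what a row does not reach only later rows make up. A row lasts 1/12 s, in which the tool goes at most 0.0417 m and 7.16 degrees, less where a joint would pass 70% of its speed; a pose out of reach is approached as far as the arm can. The fingers move at their own pace and stop on an object; squeeze is the grip in N (left out, the last holds). Time passes only in rows, so rows that do not move let the fingers close. The tool returns the time, the measured TCP pose, the force, the opening and the grip force at its end. only (a regular expression) keeps the lines of the reply that match it, lines (a string "A,B") keeps lines A to B, and quiet returns only ok. No shift or turn number may pass 1 either way. Input that does not fit is refused with a message, and nothing moves.
- env.get_obs(): the state, without advancing time (a new reading comes with each control period).
- read_camera(name): name is "scene" or "top" or "wrist"; returns a dict with "color" (480x640x3 uint8, blue, green, red), "fx", "fy", "cx", "cy" (pixels), "world_from_camera" (4x4, takes a point from camera to world coordinates). Camera axes: x right, y down, z forward; pixel columns grow to the right and rows downward; lengths in m; the calibration is good to about 2 mm. A picture is of the moment at which its call begins. There is no depth.
- env.sign_off(): hands the job in; it is judged then, once.
The state is a dict: "time_s": time; "qpos": joint angles; "joint_velocities": joint speeds; "effort": joint torques, N m; "tool_pos": TCP position; "tool_rot": TCP orientation; "force": force on the tool from outside, world axes, zero at the start; "wrist_torque": the same for the moment, N m; "grip_width": finger opening in m; "grasp_force": force on a finger pad.
Only numpy, scipy, OpenCV 4.12 (cv2) and the standard library are available. Lean on these libraries where they do the work, as an engineer would, in place of code of your own. Each camera call takes 0.05 s, during which the arm holds its last target. There are 200 camera calls.

## Working session

There is one attempt and no reset: what is moved stays moved. The work goes in short steps, Python scripts to look and compute and a tool call to move; the robot and the scene stay as the last step left them, time stands still between calls to the robot, and variables do not carry over. Pictures are saved under pics/ and viewed, at most 10 in all, crops included, and the job is handed in when it is done.

```bash
mkdir -p pics; python3 - <<'E'
from cell import env, read_camera
import cv2, numpy as np, pickle
d={}
for n in ("scene","top"):
    c=read_camera(n); d[n]=c
    cv2.imwrite(f"pics/{n}0.png",c["color"])
    print(n,c["fx"],c["cx"],c["cy"],np.round(c["world_from_camera"],3).tolist())
pickle.dump(d,open("cams.pkl","wb"))
o=env.get_obs(); print(o["tool_pos"],o["tool_rot"],env.tip_reach,o["time_s"])
E
```

```text
scene 492.48357851000566 305.2176156107731 235.89636049414034 [[0.148, 0.691, -0.707, 1.301], [0.989, -0.103, 0.106, -0.141], [0.001, -0.715, -0.699, 0.9], [0.0, 0.0, 0.0, 1.0]]
top 570.51345654584 318.84229671907366 234.96797291324825 [[0.011, -0.987, 0.161, 0.325], [-1.0, -0.009, 0.018, -0.013], [-0.016, -0.161, -0.987, 1.346], [0.0, 0.0, 0.0, 1.0]]
[ 0.28236549 -0.58493718  0.23857678] [-1.79901011e+02  3.75476520e-03  2.57734812e+01] 0.017 0.1
```

View pics/top0.png

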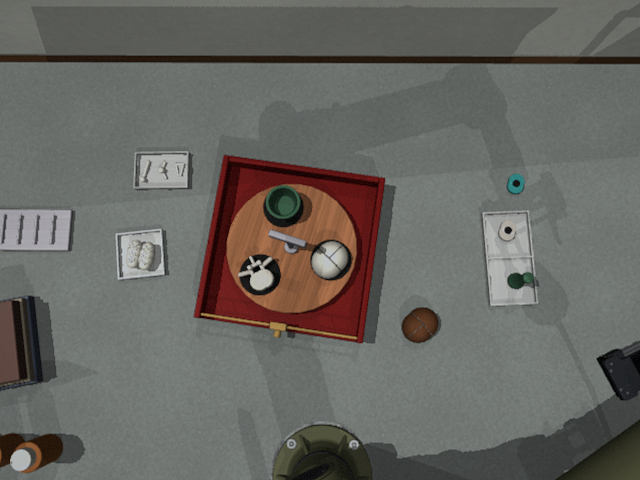

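View pics/scene0.png

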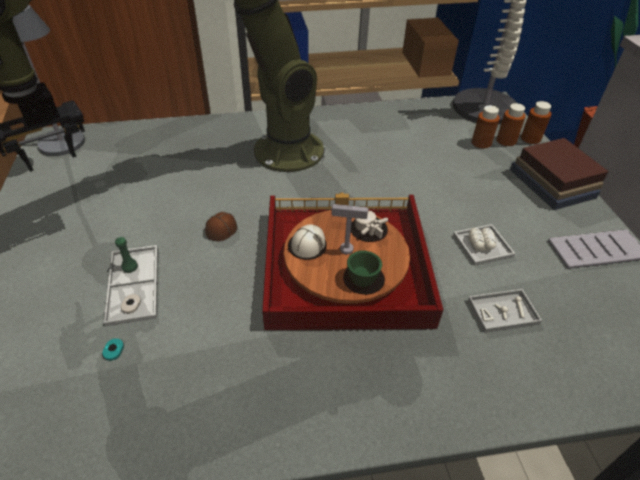

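The lesson tray (top image, about 140,254) holds the brain, and the store tray holds the disc and the pestle. So the skull cap (330,259) must go to the latch (278,328). The bar runs from about (268,235) to (325,250). Next I measure these positions.

```bash
cat > h.py <<'E'
import numpy as np, cv2
def ray(c,px,z):
    px=np.atleast_2d(px).astype(float); T=c["world_from_camera"]
    d=np.c_[(px[:,0]-c["cx"])/c["fx"],(px[:,1]-c["cy"])/c["fy"],np.ones(len(px))]@T[:3,:3].T
    return (T[:3,3]+d*((z-T[2,3])/d[:,2])[:,None])[:,:2]
def mask(c,lo,hi,box):
    h=cv2.cvtColor(c["color"],cv2.COLOR_BGR2HSV); m=cv2.inRange(h,lo,hi); k=np.zeros_like(m)
    x0,y0,x1,y1=box; k[y0:y1,x0:x1]=m[y0:y1,x0:x1]; return k
def big(m):
    return max(cv2.findContours(m,cv2.RETR_EXTERNAL,cv2.CHAIN_APPROX_NONE)[0],key=cv2.contourArea)[:,0]
def circ(p):
    s=np.linalg.lstsq(np.c_[2*p,np.ones(len(p))],(p**2).sum(1),rcond=None)[0]
    return s[:2],np.sqrt(s[2]+s[:2]@s[:2])
E
python3 - <<'E'
import pickle; from h import *
c=pickle.load(open("cams.pkl","rb"))["top"]
h=cv2.cvtColor(c["color"],cv2.COLOR_BGR2HSV)
for n,p in dict(wood=(300,290),wood2=(330,210),red=(215,200),floor=(235,300),gold=(278,328),gate=(230,322),pad=(312,262),pad2=(268,290),bar=(275,236),skull=(335,262)).items(): print(n,h[p[1],p[0]])
w=mask(c,(5,60,60),(20,200,255),(220,175,365,320)); hull=cv2.convexHull(big(w))[:,0]
p=ray(c,hull,.055); print("carousel",circ(p))
g=mask(c,(14,90,100),(35,255,255),(190,305,380,345)); b=big(g)
ys,xs=np.nonzero(g); gp=ray(c,np.c_[xs,ys],.065); print("gate",len(gp),gp.min(0),gp.max(0))
l=cv2.fitLine(gp.astype(np.float32),cv2.DIST_HUBER,0,1e-4,1e-4).ravel();print("gate line",l,np.degrees(np.arctan2(l[1],l[0])))
print("latch blob",ray(c,b.mean(0),.074),b.min(0),b.max(0))
s=mask(c,(0,0,150),(180,60,255),(305,236,355,285)); print("skull",len(big(s)),[ray(c,cv2.fitEllipse(cv2.convexHull(big(s)))[0],z) for z in(.06,.075,.09)])
s2=mask(c,(0,0,90),(180,50,255),(262,224,310,256)); r=cv2.minAreaRect(big(s2)); print("bar",r,ray(c,r[0],.19)); q=ray(c,cv2.boxPoints(r),.19);print(q)
im=c["color"].copy(); im[w>0]=(255,0,0); im[g>0]=(0,255,0); im[s>0]=(255,255,0); im[s2>0]=(255,0,255)
cv2.imwrite("pics/m1.png",np.hstack([cv2.resize(x[140:350,180:400],None,fx=1.8,fy=1.8,interpolation=0) for x in(im,c["color"])]))
E
```

```text
wood [ 12 138 133]
wood2 [ 12 141 156]
red [  1 111  99]
floor [  0 175 105]
gold [ 19 138 174]
gate [ 2 82 87]
pad [ 27  18 131]
pad2 [60 38 20]
bar [132   8 163]
skull [ 53   5 188]
carousel (array([0.50640026, 0.07335863]), np.float64(0.1498280996593533))
gate 554 [ 0.30108658 -0.07442674] [0.35427679 0.27132249]
gate line [0.13651    0.9906387  0.32534385 0.07700206] 82.15405
latch blob [[0.33683959 0.16827287]] [201 313] [285 336]
skull 59 [array([[ 0.46854123, -0.00119619]]), array([[ 0.46686167, -0.00133025]]), array([[ 0.46518211, -0.00146431]])]
bar ((286.6000061035156, 237.7000274658203), (37.63109588623047, 6.640782833099365), 18.43494987487793) [[0.5063637  0.07414341]]
[[0.51184199 0.11315529]
 [0.52502258 0.10916483]
 [0.50090005 0.03523578]
 [0.4878193  0.03933686]]
```

View pics/m1.png

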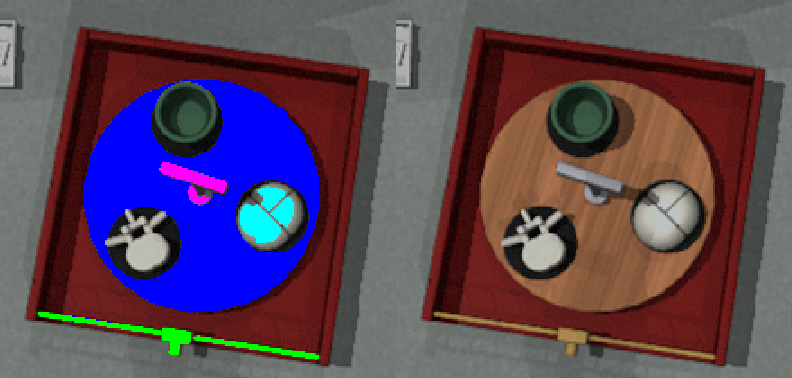

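The masks fit well: the carousel's axis (0.506, 0.073) and the bar's middle (0.506, 0.074) agree, and the bar points at the skull cap. Now I refine the gate direction and pad centres and compute the first move.

```bash
cat >> h.py <<'E'
def shift(o,target,yaw):
    from scipy.spatial.transform import Rotation as R
    r=R.from_euler("xyz",o["tool_rot"],degrees=True)
    return np.round(r.inv().apply(np.array(target)-o["tool_pos"]),4), -round((yaw-o["tool_rot"][2]+180)%360-180,2)
E
python3 - <<'E'
import pickle; from h import *; from cell import env
c=pickle.load(open("cams.pkl","rb"))["top"]; C=np.array([.5064,.0737])
g=mask(c,(14,90,100),(35,255,255),(190,305,380,345)); g[:,266:290]=0
ys,xs=np.nonzero(g); gp=ray(c,np.c_[xs,ys],.065).astype(np.float32)
l=cv2.fitLine(gp,cv2.DIST_HUBER,0,1e-4,1e-4).ravel(); a=np.degrees(np.arctan2(l[1],l[0]))
print("gate",l,a,"front dir",a+90-360,"dist",abs(np.cross(l[:2],C-l[2:])),"mid of ends",(gp[gp[:,1].argmin()]+gp[gp[:,1].argmax()])/2)
g=mask(c,(14,90,100),(35,255,255),(268,315,290,340)); v=ray(c,big(g).mean(0),.074)[0]-C; print("latch dir",np.degrees(np.arctan2(v[1],v[0])),np.linalg.norm(v))
r=cv2.cvtColor(c["color"],cv2.COLOR_BGR2HSV); m=((r[...,0]<5)|(r[...,0]>174))&(r[...,1]>80); m[:145]=0;m[350:]=0;m[:,:185]=0;m[:,390:]=0
p=ray(c,big(m.astype(np.uint8)),.07).astype(np.float32); q=cv2.minAreaRect(p); print("cab",q)
for n,box in dict(vert=(236,250,284,300),skull=(306,232,356,285),mort=(258,180,310,232)).items():
    x=((r[...,0]<4)|(r[...,0]>21)|(r[...,1]<70)|(r[...,2]<45)).astype(np.uint8); k=np.zeros_like(x); k[box[1]:box[3],box[0]:box[2]]=x[box[1]:box[3],box[0]:box[2]]
    hu=cv2.convexHull(big(k))[:,0]; (ce,R)=circ(ray(c,hu,.057)); v=ce-C; print(n,ce,R,np.degrees(np.arctan2(v[1],v[0])),np.linalg.norm(v))
s=mask(c,(0,0,85),(180,60,255),(305,236,355,285)); hu=cv2.convexHull(big(s))[:,0]; e=cv2.fitEllipse(hu); print("skull",e)
for z in(.057,.065,.075): v=ray(c,e[0],z)[0]-C; print(z,np.degrees(np.arctan2(v[1],v[0])),np.linalg.norm(v))
print(shift(env.get_obs(),[.50,-.25,.245],72.2),shift(env.get_obs(),[*C,.245],72.2))
E
```

```text
gate [0.13989788 0.99016595 0.32829767 0.09708444] 81.95806 front dir -188.04193 dist 0.1796222916602877 mid of ends [0.32871872 0.09844787]
latch dir 171.45274184668003 0.18488275721901382
cab ((0.5066777467727661, 0.07353475689888), (0.3790528178215027, 0.37826964259147644), 81.97846221923828)
vert [0.44306509 0.14412149] 0.0462164535863855 131.96723691874294 0.0947127069129428
skull [ 0.47783018 -0.01688897] 0.04564935468843316 -107.50415522589263 0.09498734394139555
mort [0.62419834 0.092199  ] 0.06568497918166391 8.924816989018177 0.11924202792351668
skull ((328.9750671386719, 259.2427673339844), (32.8941650390625, 38.1551628112793), 39.36753463745117)
0.057 -107.72998121330963 0.0913150949589869
0.065 -108.30026084528441 0.0916072934420435
0.075 -109.00792355124389 0.091985211467629
(array([ 0.3416, -0.207 , -0.0061]), np.float64(-46.43)) (array([ 0.4881, -0.4957, -0.0056]), np.float64(-46.43))<stdin>:6: DeprecationWarning: Arrays of 2-dimensional vectors are deprecated. Use arrays of 3-dimensional vectors instead. (deprecated in NumPy 2.0)
```

Front direction −188.0°, skull cap about −108.0°, so the turn is about −80° (clockwise seen from above). Moving over the bar now.

The manual's scale: shifts go in shares of 0.5 m and turns go in shares of 60 degrees. Converting my numbers, 0.24 m / 0.5 = 0.48, 0.21 m / 0.5 = 0.42, -40 degrees / 60 = -0.6667.

>>> creep_tool(steps=[[[0.06, -0.04, -0.012, -0.0833, 0.087], [0.12, -0.08, -0.012, -0.1667, 0.087], [0.18, -0.11, -0.012, -0.25, 0.087], [0.24, -0.15, -0.012, -0.3333, 0.087], [0.3, -0.18, -0.012, -0.4167, 0.087], [0.36, -0.22, -0.012, -0.5, 0.087], [0.42, -0.25, -0.012, -0.5833, 0.087], [0.48, -0.29, -0.012, -0.6667, 0.087]]])

```text
time_s: 0.77
tool_pos: [0.4362, -0.3493, 0.2452]
tool_rot: [-180.0, 0.0, 66.0]
force: [0.2, -0.0, 0.1]
grip_width: 0.0869
grasp_force: 0.0
```

```bash
python3 - <<'E'
from h import *; from cell import env
o=env.get_obs();print(o["qpos"],shift(o,[.5064,.0737,.245],72.2))
E
```

```text
[ 52.2165185    8.02362924 -17.88298727  95.36861858   2.54070286
  77.01178997   9.91108821] (array([ 4.15e-01, -1.08e-01,  1.00e-04]), np.float64(-6.21))
```

Converted, 0.28 m / 0.5 = 0.56, 0.245 m / 0.5 = 0.49, -6.2 degrees / 60 = -0.1033.

>>> creep_tool(steps=[[[0.07, -0.018, 0, -0.0167, 0.087], [0.14, -0.036, 0, -0.0333, 0.087], [0.21, -0.054, 0, -0.05, 0.087], [0.28, -0.072, 0, -0.0667, 0.087], [0.35, -0.09, 0, -0.0833, 0.087], [0.42, -0.108, 0, -0.1, 0.087], [0.49, -0.126, 0, -0.1033, 0.07], [0.56, -0.144, 0, -0.1033, 0.06]]])

```text
time_s: 1.43
tool_pos: [0.4846, -0.0638, 0.2453]
tool_rot: [-180.0, 0.0, 72.0]
force: [1.0, -0.1, -0.5]
grip_width: 0.0799
grasp_force: 0.0
```

```bash
python3 - <<'E'
from h import *; from cell import env
o=env.get_obs();print(o["qpos"],shift(o,[.5064,.0737,.245],72.2))
E
```

```text
[ 37.28984762  -0.30264343 -32.51625961 103.81542201  -0.13862076
  76.45541515 -13.22115859] (array([ 0.1375, -0.0218,  0.0003]), np.float64(-0.23))
```

Converted, 0.1375 m / 0.5 = 0.275, 0.132 m / 0.5 = 0.264, -0.2 degrees / 60 = -0.0033.

>>> creep_tool(steps=[[[0.07, -0.012, 0, -0.0033, 0.055], [0.14, -0.022, 0, -0.0033, 0.055], [0.2, -0.032, 0, -0.0033, 0.055], [0.24, -0.038, 0, -0.0033, 0.055], [0.264, -0.042, 0, -0.0033, 0.055], [0.275, -0.0436, 0, -0.0033, 0.055], [0.275, -0.0436, 0, -0.0033, 0.055], [0.275, -0.0436, 0, -0.0033, 0.055]]])

```text
time_s: 2.1
tool_pos: [0.5066, 0.071, 0.2452]
tool_rot: [-180.0, 0.0, 72.1]
force: [0.1, 0.1, -0.5]
grip_width: 0.055
grasp_force: 0.0
```

```bash
python3 - <<'E'
from h import *; from cell import env, read_camera
o=env.get_obs();print(o["qpos"],o["force"],shift(o,[.5064,.0737,.181],72.2))
c=read_camera("wrist"); cv2.imwrite("pics/w1.png",c["color"])
T=np.linalg.inv(c["world_from_camera"])
for p in ([.5064,.0737,.19],[.5064+.04*np.cos(np.radians(72.2)),.0737+.04*np.sin(np.radians(72.2)),.19],[.5064-.04*np.cos(np.radians(72.2)),.0737-.04*np.sin(np.radians(72.2)),.19]):
    q=T[:3,:3]@p+T[:3,3]; print(q[:2]/q[2]*[c["fx"],c["fy"]]+[c["cx"],c["cy"]])
E
```

```text
[ 28.42364931   3.4799854  -40.57411242 100.78766232   2.35545945
  76.62568035 -30.5062839 ] [ 0.13259283  0.06980454 -0.45361281] (array([ 0.0025, -0.001 ,  0.0642]), np.float64(-0.06))
[320.14580514 258.38208044]
[319.93204382 195.55970326]
[320.33959564 315.33522824]
```

View pics/w1.png

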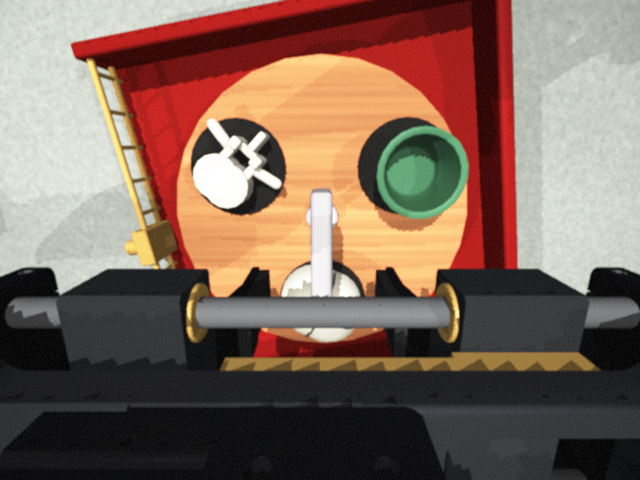

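The wrist view shows the bar upright at column 320, parallel to the tool and between the fingers, with its far end at row 190. I can go down and close gently.

Converted, 0.068 m / 0.5 = 0.136, 0.063 m / 0.5 = 0.126.

>>> creep_tool(steps=[[[0.005, -0.002, 0.024, 0, 0.05], [0.005, -0.002, 0.048, 0, 0.045], [0.005, -0.002, 0.072, 0, 0.04], [0.005, -0.002, 0.092, 0, 0.04], [0.005, -0.002, 0.112, 0, 0.04], [0.005, -0.002, 0.126, 0, 0.04], [0.005, -0.002, 0.136, 0, 0.04], [0.005, -0.002, 0.136, 0, 0.04]]], squeeze=15)

```text
time_s: 2.82
tool_pos: [0.5059, 0.0745, 0.1762]
tool_rot: [-179.9, 0.0, 72.2]
force: [-0.2, -0.6, -0.2]
grip_width: 0.0402
grasp_force: 0.0
```

>>> creep_tool(steps=[[[0, 0, 0, 0, 0.03], [0, 0, 0, 0, 0.024], [0, 0, 0, 0, 0.018], [0, 0, 0, 0, 0.014], [0, 0, 0, 0, 0.01], [0, 0, 0, 0, 0.01], [0, 0, 0, 0, 0.01]]], squeeze=15)

```text
time_s: 3.4
tool_pos: [0.507, 0.0746, 0.1779]
tool_rot: [179.9, -0.0, 72.2]
force: [1.2, -0.4, 1.4]
grip_width: 0.0138
grasp_force: 15.0
```

Converted, 4.5 degrees / 60 = 0.075.

>>> creep_tool(steps=[[[0, 0, 0, 0.005, 0.01], [0, 0, 0, 0.0167, 0.01], [0, 0, 0, 0.0333, 0.01], [0, 0, 0, 0.0533, 0.01], [0, 0, 0, 0.075, 0.01], [0, 0, 0, 0.0917, 0.01], [0, 0, 0, 0.1033, 0.01], [0, 0, 0, 0.1083, 0.01]]])

```text
time_s: 4.07
tool_pos: [0.5068, 0.0746, 0.1779]
tool_rot: [180.0, -0.0, 65.6]
force: [0.9, -0.9, 4.1]
grip_width: 0.0138
grasp_force: 15.0
```

```bash
python3 - <<'E'
from h import *; from cell import env
o=env.get_obs();print(o["qpos"],o["force"],o["wrist_torque"],o["tool_pos"])
E
```

```text
[ 26.9693963    6.66262283 -40.47951636 105.97438939   4.64540276
  68.97362875 -39.37548872] [ 0.89889606 -0.87047991  4.12231037] [-0.01462609 -0.15131562 -0.0115865 ] [0.50684044 0.0746369  0.17786489]
```

Converted, 13 degrees / 60 = 0.2167.

>>> creep_tool(steps=[[[0, 0, 0, 0.0083, 0.01], [0, 0, 0, 0.025, 0.01], [0, 0, 0, 0.05, 0.01], [0, 0, 0, 0.0833, 0.01], [0, 0, 0, 0.1167, 0.01], [0, 0, 0, 0.15, 0.01], [0, 0, 0, 0.1833, 0.01], [0, 0, 0, 0.2167, 0.01]]])

```text
time_s: 4.73
tool_pos: [0.5066, 0.0748, 0.1779]
tool_rot: [180.0, -0.0, 52.5]
force: [-0.0, -0.1, 6.0]
grip_width: 0.0141
grasp_force: 15.0
```

>>> creep_tool(steps=[[[0, 0, 0, 0.0333, 0.01], [0, 0, 0, 0.0667, 0.01], [0, 0, 0, 0.1, 0.01], [0, 0, 0, 0.1333, 0.01], [0, 0, 0, 0.1667, 0.01], [0, 0, 0, 0.2, 0.01], [0, 0, 0, 0.2333, 0.01], [0, 0, 0, 0.2667, 0.01]]])

```text
time_s: 5.4
tool_pos: [0.5063, 0.075, 0.1779]
tool_rot: [-180.0, 0.0, 36.6]
force: [-0.9, 0.6, 6.2]
grip_width: 0.0137
grasp_force: 15.0
```

>>> creep_tool(steps=[[[0, 0, 0, 0.0333, 0.01], [0, 0, 0, 0.0667, 0.01], [0, 0, 0, 0.1, 0.01], [0, 0, 0, 0.1333, 0.01], [0, 0, 0, 0.1667, 0.01], [0, 0, 0, 0.1917, 0.01], [0, 0, 0, 0.2083, 0.01], [0, 0, 0, 0.2167, 0.01]]])

```text
time_s: 6.07
tool_pos: [0.5062, 0.0753, 0.1779]
tool_rot: [-180.0, 0.0, 23.6]
force: [-0.8, 0.5, 6.4]
grip_width: 0.014
grasp_force: 15.0
```

```bash
python3 - <<'E'
from h import *; from cell import env
o=env.get_obs();print(o["qpos"],o["force"],o["wrist_torque"],o["tool_pos"],o["tool_rot"])
E
```

```text
[ 24.35395857   6.34004325 -37.70018896 106.06259737   4.11174749
  68.99808775 -81.04186366] [-0.84993106  0.48076535  6.44228211] [0.06060006 0.18608248 0.04056907] [0.50615981 0.07527062 0.17785269] [-1.79960199e+02  2.84504428e-02  2.36126623e+01]
```

Converted, 13 degrees / 60 = 0.2167.

>>> creep_tool(steps=[[[0, 0, 0, 0.0083, 0.01], [0, 0, 0, 0.025, 0.01], [0, 0, 0, 0.05, 0.01], [0, 0, 0, 0.0833, 0.01], [0, 0, 0, 0.1167, 0.01], [0, 0, 0, 0.15, 0.01], [0, 0, 0, 0.1833, 0.01], [0, 0, 0, 0.2167, 0.01]]])

```text
time_s: 6.73
tool_pos: [0.5061, 0.0756, 0.1778]
tool_rot: [-179.9, 0.0, 10.6]
force: [-1.1, 1.5, 6.6]
grip_width: 0.0137
grasp_force: 15.0
```

>>> creep_tool(steps=[[[0, 0, 0, 0.0333, 0.01], [0, 0, 0, 0.0667, 0.01], [0, 0, 0, 0.1, 0.01], [0, 0, 0, 0.1333, 0.01], [0, 0, 0, 0.1667, 0.01], [0, 0, 0, 0.1917, 0.01], [0, 0, 0, 0.2083, 0.01], [0, 0, 0, 0.2167, 0.01]]])

```text
time_s: 7.4
tool_pos: [0.5061, 0.0758, 0.1779]
tool_rot: [-179.9, 0.0, -2.4]
force: [-1.1, 1.1, 6.5]
grip_width: 0.0136
grasp_force: 15.0
```

>>> creep_tool(steps=[[[0, 0, 0, 0.0083, 0.01], [0, 0, 0, 0.025, 0.01], [0, 0, 0, 0.0467, 0.01], [0, 0, 0, 0.0667, 0.01], [0, 0, 0, 0.0833, 0.01], [0, 0, 0, 0.0917, 0.01], [0, 0, 0, 0.0933, 0.01], [0, 0, 0, 0.0933, 0.01]]])

```text
time_s: 8.07
tool_pos: [0.5061, 0.076, 0.1779]
tool_rot: [-179.9, 0.1, -7.9]
force: [-0.6, 1.8, 6.4]
grip_width: 0.014
grasp_force: 15.0
```

```bash
python3 - <<'E'
from h import *; from cell import env, read_camera
o=env.get_obs();print(o["qpos"],o["force"],o["tool_rot"])
ims=[]
for n in ("top","wrist","scene"): 
    c=read_camera(n); cv2.imwrite(f"pics/{n}2.png",c["color"]); ims.append(c["color"])
    if n=="scene": cv2.imwrite("pics/scene2c.png",cv2.resize(c["color"][160:340,230:480],None,fx=3,fy=3))
    import pickle; pickle.dump(c,open(n+"2.pkl","wb"))
cv2.imwrite("pics/tw.png",np.hstack([cv2.resize(ims[0][140:350,170:410],None,fx=1.67,fy=1.67),cv2.resize(ims[1],(400,351))]))
E
```

```text
[  22.49652886    6.13906565  -35.75148172  106.1158406     3.75150385
   68.96167138 -112.36163496] [-0.63952556  1.82227621  6.39669673] [-1.79933114e+02  5.24434112e-02 -7.91277192e+00]
```

View pics/tw.png

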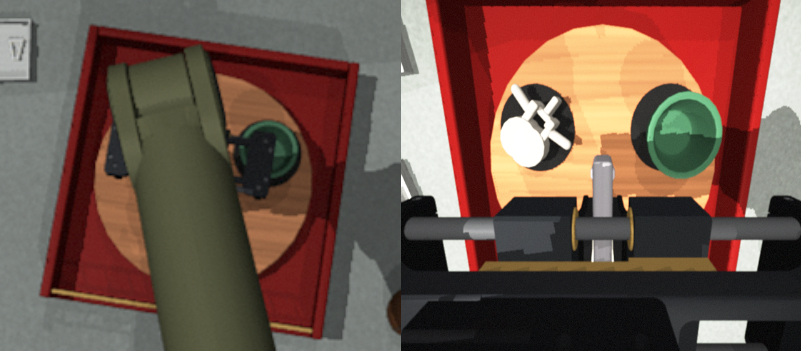

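View pics/scene2c.png

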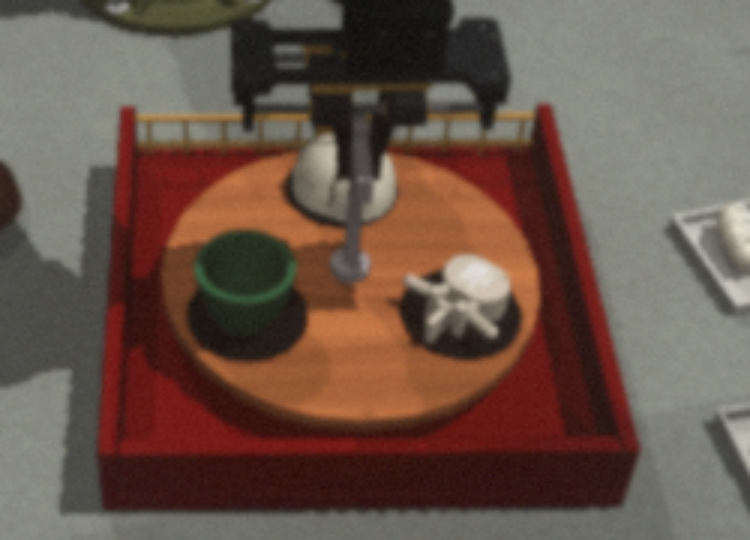

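The skull cap now stands behind the middle of the gate (scene crop 345,190), and the vertebra and mortar are upright on their pads at the back. I check the angle from the scene camera.

```bash
python3 - <<'E'
import pickle; from h import *
C0=np.array([.5064,.0737])
c=pickle.load(open("scene2.pkl","rb")); c0=pickle.load(open("cams.pkl","rb"))["scene"]
ang=lambda v:np.degrees(np.arctan2(v[1],v[0]))
for nm,cc in (("before",c0),("after",c)):
    w=mask(cc,(5,60,60),(20,200,255),(280,205,415,305)); hu=cv2.convexHull(big(w))[:,0]; ce,R=circ(ray(cc,hu,.055)); print(nm,"carousel",ce,R)
    h=cv2.cvtColor(cc["color"],cv2.COLOR_BGR2HSV); k=((h[...,2]<50)).astype(np.uint8)
    if nm=="after": 
        for n,b in dict(vert=(362,245,406,282),mort=(290,252,335,284)).items():
            m=np.zeros_like(k); m[b[1]:b[3],b[0]:b[2]]=k[b[1]:b[3],b[0]:b[2]]; hu=cv2.convexHull(big(m))[:,0]
            p=ray(cc,hu,.057); e,R=circ(p); print(n,e,R,ang(e-ce),np.linalg.norm(e-ce))
    g=mask(cc,(14,90,100),(35,255,255),(270,190,415,212)); ys,xs=np.nonzero(g); 
    q=ray(cc,np.c_[xs,ys],.065).astype(np.float32); l=cv2.fitLine(q,cv2.DIST_HUBER,0,1e-4,1e-4).ravel(); print("gate",len(q),ang(l[:2]))
c=pickle.load(open("top2.pkl","rb")); r=cv2.cvtColor(c["color"],cv2.COLOR_BGR2HSV)
# bar and pads in the wrist picture
c=pickle.load(open("wrist2.pkl","rb")); h=cv2.cvtColor(c["color"],cv2.COLOR_BGR2HSV)
m=(h[...,2]<60).astype(np.uint8)
for n,(x0,x1) in dict(vert=(140,290),mort=(355,530)).items():
    k=np.zeros_like(m); k[120:330,x0:x1]=((h[...,0]>25)|(h[...,1]<60)|(h[...,2]<50))[120:330,x0:x1]; 
    k[355 if n=="vert" else 0:]=0; k=cv2.morphologyEx(k,cv2.MORPH_OPEN,np.ones((5,5)))
    hu=cv2.convexHull(big(k))[:,0]; e,R=circ(ray(c,hu,.057)); print("wrist",n,e,R,ang(e-C0),np.linalg.norm(e-C0),hu.min(0),hu.max(0))
E
```

```text
before carousel [0.47050448 0.07809567] 0.18585385106971095
gate 443 83.5874
after carousel [0.47103903 0.07877284] 0.18774269436363344
vert [0.57260177 0.15486211] 0.038343616989258915 36.83999319979584 0.12690377008488912
mort [ 0.54323806 -0.01173989] 0.04483672082016105 -51.421787041979 0.11578106276645043
gate 316 81.81612
wrist vert [0.5663987  0.15155055] 0.04665356075337842 52.37888925890033 0.09828810819997574 [159 120] [276 232]Traceback (most recent call last):
  File "<stdin>", line 21, in <module>
  File "h.py", line 10, in big
    return max(cv2.findContours(m,cv2.RETR_EXTERNAL,cv2.CHAIN_APPROX_NONE)[0],key=cv2.contourArea)[:,0]
           ~~~^^^^^^^^^^^^^^^^^^^^^^^^^^^^^^^^^^^^^^^^^^^^^^^^^^^^^^^^^^^^^^^^^^^^^^^^^^^^^^^^^^^^
ValueError: max() iterable argument is empty
```

The vertebra pad reads 52.4° in the wrist view (52.0° wanted) and the tool yaw is −7.9° (−8.0° wanted), so the alignment is good to about a degree. I let it settle and hand in while still holding the bar.

>>> creep_tool(steps=[[[0, 0, 0, 0, 0.01], [0, 0, 0, 0, 0.01], [0, 0, 0, 0, 0.01], [0, 0, 0, 0, 0.01], [0, 0, 0, 0, 0.01], [0, 0, 0, 0, 0.01]]])

```text
time_s: 8.72
tool_pos: [0.5061, 0.076, 0.1779]
tool_rot: [-179.9, 0.1, -7.9]
force: [-1.6, 1.2, 6.9]
grip_width: 0.014
grasp_force: 15.0
```

```bash
python3 -c "
from cell import env
print(env.get_obs()['joint_velocities']); print(env.sign_off())"
```

```text
[ 0.06743179 -0.01179584 -0.02443811  0.0461095   0.01418587  0.05616782
  0.04480338]
the job is handed in; nothing more can be done
None
```

The lesson tray held the brain, so I turned the carousel until the skull cap stood behind the latch, within about a degree by my measurements, and handed the job in at 8.7 s with the gripper still holding the bar and the carousel still.

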